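# Seat a spring-loaded bayonet plug in the sample cell and hold it home

## Robot

A 6-joint arm with a two-finger parallel gripper is mounted at the origin on a cart in front of the work surface, level with it; the furniture and walls round the work are solid. World frame = base frame: x ahead of the robot, y to its left, z up, the work surface at z = 0. Lengths are in m, angles in degrees, forces in N, time in s.
With the tool pointing down it reaches from about 0.375 to 0.9 m from the base axis. Payload 3.1 kg.
Tool frame: the origin (TCP) lies at the very end of the fingers, on their centre line; the grasp point (between the pads) lies 19 mm behind it; z points along the fingers, y is the line along which they close (so a half turn about z gives the same grasp; the last joint's range is limited). The gripper opens to 87 mm and grips with 3 to 60 N. Pads are 19 mm wide; open, the fingers measure 117 mm over their backs; the gripper's body (75 mm by 190 mm) begins 51 mm behind the grasp point.
Start: joints at [55.72, 30.224, 82.088, -0, 67.689, -10.227], TCP at [0.255, 0.571, 0.223] pointing down, gripper open.
Joint ranges: [-176.69, 176.69], [-43.24, 126.21], [12.49, 139.97], [-82, 262], [0, 151.66], [-163.58, 163.58]. Speed limits (degrees/s): [159.86, 159.86, 180, 180, 180, 180].

## Interface

Orientations are given as a 3x3 rotation matrix whose columns are the frame's x, y, z axes.
In Python, from rig import readout, cams, bot gives the robot as it stands.
- The arm moves only by the shell command python3 -m inch 'ROWS'. ROWS is JSON, a list of rows, each a list of 5 numbers: the shift along the world's x, y, z in cm, then the turn about the world's z in degrees, then the finger opening in cm, from 0 to 8.7. In form: [[dx, dy, dz, twist, fingers], ...]. A call has 1 to 10 rows; each row is the pose to reach, as a shift and turn from the pose commanded when the call began; what a row does not reach only later rows make up. A row lasts 1/12 s, in which the tool goes at most 41.7 mm and 7.16 degrees, less where a joint would pass 70% of its speed; a pose out of reach is approached as far as the arm can. A call with a gripper value outside its range is refused whole. The fingers move at their own pace and stop on an object; the grip force is fixed at half the most. Time passes only in rows, so rows that repeat a pose let the fingers close. It gives the time, the measured TCP pose, the force, the opening and the grip force at its end, in the units of the state.
- readout.read_state(): the state, without advancing time (a new reading comes with each control period).
- cams.capture(name): name is "scene" or "top" or "wrist"; returns a dict with "image" (384x512x3 uint8, blue, green, red), "intrinsics" (3x3 intrinsics, pixels), "xyz" and "rotation" of the camera in the world; the wrist camera has in their place "tool_from_camera" (4x4, takes a point from camera to tool coordinates, whose origin is the TCP and whose axes are the flange's). Camera axes: x right, y down, z forward; pixel columns grow to the right and rows downward; lengths in m; the calibration is good to about 2 mm. A picture is of the moment at which its call begins: read the wrist's pose just before it. There is no depth.
- bot.hand_in(): hands the job in; it is judged then, once.
The state is a dict: "time_s": time; "joint_positions": joint angles; "qvel": joint speeds; "tau": joint torques, N m; "position": TCP position; "tcp_rot": TCP orientation; "force": force on the tool from outside, world axes, zero at the start; "moment": the same for the moment, N m; "opening": opening from 0.0 (shut) to 1.0 (fully open); "grasp_force": force on a finger pad.
Only numpy, scipy, OpenCV 4.12 (cv2) and the standard library are available. Lean on these libraries where they do the work, as an engineer would, in place of code of your own. Each camera call takes 0.05 s, during which the arm holds its last target. There are 200 camera calls.

## Task

Swing the hasp of the white sample cell up off its staple and right over to the back so that the port is open. Then stand the bayonet plug in the port with its lugs in the slots, push it down against the spring, and turn it a quarter turn clockwise (seen from above) to its stop. Finish while still gripping the plug and pressing it fully home, collar down on the port's ring: do not let go of it, and do not knock the bottles and the tape about.

Things in the scene. Friction and masses are not known exactly. Their poses are not given: they have to be found in the camera images.
- cell: The sample cell: white 90 x 90 x 46 mm housing on a dark 112 x 112 x 5 mm foot, fixed to the bench, hasp on top. Origin at its underside's centre, z up, x from the staple (robot's side) to the hasp's hinge (far side), give or take its yaw. Seen from above, lugs turn only clockwise in the chamber below its ring, to stops after about 90 degrees; turning the other way is blocked.
- port (a point): Centre of the port, at the top face of the cell's steel bayonet ring, 50 mm above the bench; axes as cell. Ring 68 mm across, 7 mm thick, bore 26 mm; two slots for the plug's lugs, 11 mm wide and reaching 20 mm from the centre, run along +x and -x. Under the ring the chamber lets the lugs turn. A turned plug is caught, but unpressed the spring lifts it 4 mm off the ring.
- spring_seat (a joint): Brass spring seat at the bottom of the port, m of travel pressed down: 0 free (21 mm below the ring's top face), 0.009 when the plug's collar lies on the ring. The plug's foot meets it when the collar is still 9 mm above the ring. It pushes up with about 4 N there and about 9.5 N with the collar on the ring.
- hasp_hinge (a point): Centre of the hasp's hinge, 42 mm along the cell's x from the port's centre and 54.5 mm above the bench; the hinge axis is level, along y (axes as cell).
- hasp_tab (a point): Grip point of the hasp, 7 mm below the top of the upright tab at its free end, beyond the housing's edge: 104 mm out from and 17 mm above the hinge axis when shut. Tab 14 mm wide (y), 5 mm thick, 22 mm tall above the strap. Strap 4 mm thick, 14 mm wide for its outer 40 mm, so fingers can go down on both sides of tab and strap; then a 46 mm round pad. Axes turn with the hasp.
- hasp (a joint): Angle of the hasp in rad: 0 lying over the port with its slot over the small wire staple, about 1.57 upright, 2.6 resting on its stop behind the cell. It has little friction and falls of itself to the front or (from about 1.9) to the back. Mass 60 g.
- plug_center (a point): Centre of the loose bayonet plug, half-way up; it stands upright on the bench, 69 mm tall, about 140 g. Steel shaft 22 mm thick, round collar 44 mm across, above it a black handle bar 44 mm long (x), 14 mm thick (y), 26 mm tall, its middle 21.5 mm above this point (43 to 69 mm above the foot). Two lugs stick out of the shaft in line with the bar. z up; a half turn makes no difference.
- plug_collar (a point): Centre of the underside of the plug's collar (5 mm thick), on its axis, 30 mm above the foot and 4.5 mm below plug_center, with the plug's axes. It lies on port when the plug is fully home. The lugs lie along +x and -x, 13 to 19 mm above the foot, 7 mm wide, 36 mm across both; the foot of the shaft is chamfered.
- plug_lug (a point): Middle of one of the plug's two lugs: 15 mm out from the plug's axis along its x, 16 mm above the foot; axes as the plug. The other lug is opposite to it.
- amber_bottle_center (a point): Bystander: brown bottle with a black cap, 58 mm across, 125 mm tall; its centre half-way up.
- washer_center (a point): Bystander: whitish translucent wash bottle with a thin spout, 93 x 62 mm, 187 mm tall; its centre half-way up.
- tape_center (a point): Bystander: roll of tape lying flat, 66 mm across, 20 mm tall; its centre half-way up.
Mind the look-alikes: they are no part of the job. Of the things that look like the part that bears plug_center, take the one that is nearest to the robot's base at the start.

How it is judged:
By the outcome, as a careful person would: the job done as asked, in the order asked, and still so for the second after the job is handed in, while the arm keeps its last pose, push and grip.
It also fails if it takes over 64 s, if anything falls off the work surface, if the arm or the gripper's body presses on something with over 40 N, if the wrist force passes 120 N, or if a joint passes its speed limit or range.

## Working session

There is one attempt and no reset: what is moved stays moved. The work goes in short steps, Python scripts to look and compute and a shell command to move; the robot and the scene stay as the last step left them, time stands still between calls to the robot, and variables do not carry over. Pictures are saved under pics/ and viewed, at most 11 in all, crops included, and the job is handed in when it is done.

```bash
mkdir -p pics; ls; python3 - <<'E'
from rig import readout,cams
import cv2,numpy as np
s=readout.read_state();print({k:np.round(v,3).tolist() for k,v in s.items()})
a=[]
for n in("scene","top"):
    c=cams.capture(n);cv2.imwrite(f"pics/{n}0.png",c["image"]);print(n,c["intrinsics"],c["xyz"],c["rotation"])
E
```

```text
pics
{'time_s': 0.0, 'joint_positions': [55.719, 30.279, 82.157, -0.0, 67.689, -10.226], 'qvel': [0.071, -0.081, 0.083, 0.009, 0.027, 0.025], 'tau': [-0.0, -44.004, -17.66, 0.063, 0.058, -0.0], 'position': [0.254, 0.57, 0.222], 'tcp_rot': [[-0.913, 0.408, -0.001], [0.408, 0.913, -0.002], [0.0, -0.002, -1.0]], 'force': [-0.013, -0.044, -0.182], 'moment': [-0.007, -0.001, -0.016], 'grasp_force': 0.0, 'opening': 0.998}
scene [[398.98157747   0.         252.04504126]
 [  0.         398.98157747 190.96649047]
 [  0.           0.           1.        ]] [-0.26087463 -0.49501315  0.98008051] [[ 0.51876316 -0.60205458  0.60697204]
 [-0.85468375 -0.3486069   0.38469327]
 [-0.02001171 -0.71833384 -0.69541069]]
top [[473.25123377   0.         251.09468937]
 [  0.         473.25123377 186.15566792]
 [  0.           0.           1.        ]] [ 0.26368233 -0.00889472  1.65802318] [[ 0.01350543 -0.98857234  0.15014104]
 [-0.99990719 -0.0130833   0.00379902]
 [-0.00179127 -0.15017841 -0.98865729]]
```

View pics/top0.png

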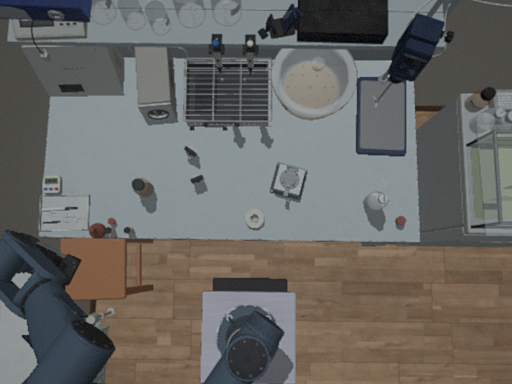

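View pics/scene0.png

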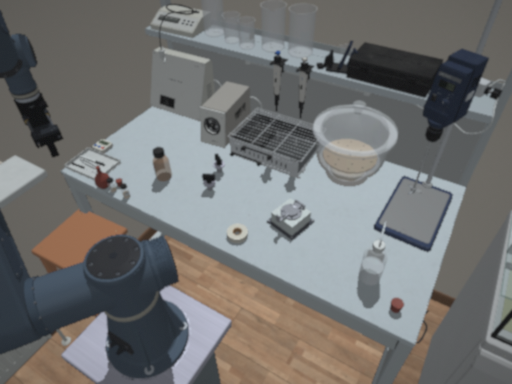

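```bash
cat > h.py <<'E'
import numpy as np,cv2
from rig import readout,cams
def cast(c,px,z):
    """pixel -> world point on plane z"""
    d=c["rotation"]@np.linalg.solve(c["intrinsics"],[px[0],px[1],1]);o=np.asarray(c["xyz"])
    return o+d*(z-o[2])/d[2]
def proj(c,p):
    q=c["intrinsics"]@(np.asarray(c["rotation"]).T@(np.asarray(p)-c["xyz"]));return q[:2]/q[2]
def wrist():
    s=readout.read_state();c=cams.capture("wrist");T=np.asarray(c["tool_from_camera"]);R=np.asarray(s["tcp_rot"])
    c["rotation"]=R@T[:3,:3];c["xyz"]=R@T[:3,3]+s["position"];c["state"]=s;return c
E
python3 - <<'E'
from h import *
t=cams.capture("top");i=t["image"]
A=cv2.resize(i[135:245,90:220],None,fx=4,fy=4,interpolation=cv2.INTER_CUBIC)[:, :]
B=cv2.resize(i[150:225,255:320],None,fx=4,fy=4,interpolation=cv2.INTER_CUBIC)
m=np.zeros((440,790,3),np.uint8);m[:440,:520]=A;m[:300,525:785]=B
cv2.imwrite("pics/crop1.png",m)
for n,p,z in[("plugA",(190,151),.03),("plugB",(197,180),.03),("blob",(127,231),.03),("cell",(290,180),.05),("tape",(255,219),.02)]:print(n,cast(t,p,z).round(3))
w=wrist();print(w["tool_from_camera"],w["intrinsics"])
E
```

```text
plugA [0.633 0.214 0.03 ]
plugB [0.53  0.186 0.03 ]
blob [0.35  0.421 0.03 ]
cell [ 0.531 -0.136  0.05 ]
tape [ 0.398 -0.018  0.02 ]
[[-6.95255520e-05 -9.65242769e-01 -2.61354915e-01  7.12826026e-02]
 [ 9.99999932e-01  2.72069373e-05 -3.66501035e-04  2.77407824e-04]
 [ 3.60873141e-04 -2.61354923e-01  9.65242702e-01 -1.62449409e-01]
 [ 0.00000000e+00  0.00000000e+00  0.00000000e+00  1.00000000e+00]] [[276.5250879    0.         255.82985737]
 [  0.         276.5250879  191.89943756]
 [  0.           0.           1.        ]]
```

View pics/crop1.png

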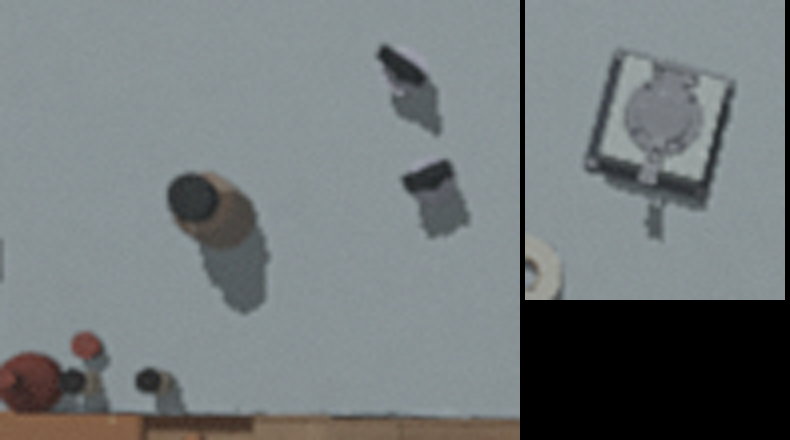

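Candidates for the plug (top image px): (197,179) black bar with dark shadow, at about (0.53, 0.19) m. (190,151) is an identical bar, further off at (0.63, 0.21). (127,230) and (108,230) are small round black-capped vials, and (140,187) is the amber bottle. I choose (197,179) as the nearest bar-handled plug. The cell's pad is at (289,179), with the strap pointing to the robot. I'll look closer on the way.

```bash
python3 -m inch '[[2.4,-3.4,0,0,8.7],[4.8,-6.8,0,0,8.7],[7.2,-10.2,0,0,8.7],[9.6,-13.6,0,0,8.7],[12,-17,0,0,8.7],[14.4,-20.4,0,0,8.7],[16.8,-23.8,0,0,8.7],[19.2,-27.2,0,0,8.7],[21.6,-30.6,0,0,8.7],[24,-34,0,0,8.7]]'
python3 - <<'E'
from h import *
w=wrist();cv2.imwrite("pics/w1.png",w["image"])
import pickle;pickle.dump(w,open("w1.pkl","wb"));print(w["state"]["position"],proj(w,[.53,.186,.03]),proj(w,[.531,-.136,.05]),proj(w,[.633,.214,.03]))
E
```

```text
time_s: 1.03
position: [0.4954, 0.2289, 0.2226]
tcp_rot: [[-0.913, 0.408, -0.0], [0.408, 0.913, 0.0], [0.0, 0.0, -1.0]]
force: [-0.3, 1.2, -0.6]
opening: 0.998
grasp_force: 0.0
[0.4954279  0.22887792 0.22255102] [237.19896439 209.18872575] [ 29.44601889 302.80611806] [285.42970564 263.99465789]
```

View pics/w1.png

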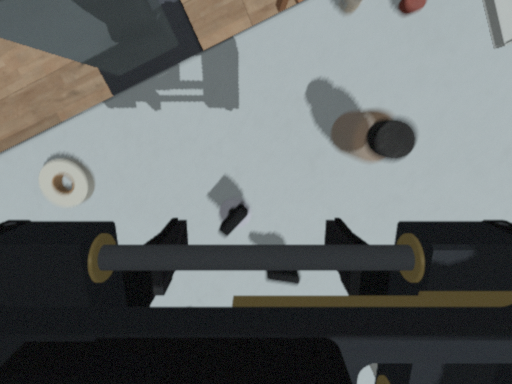

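The wrist view shows the chosen bar plug at (234,218). The second plug is at (283,277), half hidden by the gripper, the amber bottle is at (380,137) and the tape at (65,183). The choice is confirmed, so I'll go on to look at the cell.

```bash
python3 -m inch '[[1.15,-3.8,0,1,8.7],[2.3,-7.6,0,2,8.7],[3.45,-11.4,0,3,8.7],[4.6,-15.2,0,4,8.7],[5.8,-19,0,5,8.7],[7,-22.8,0,6,8.7],[8.2,-26.6,0,7,8.7],[9.4,-30.4,0,8,8.7],[10.6,-34.2,0,9,8.7],[11.5,-38,0,10,8.7]]'
python3 - <<'E'
from h import *
import pickle
w=pickle.load(open("w1.pkl","rb"))
g=w["image"].max(2)[195:242,215:255];m=(g<50).astype(np.uint8)
c=max(cv2.findContours(m,0,1)[0],key=cv2.contourArea)+[215,195]
r=cv2.minAreaRect(c);b=cv2.boxPoints(r);print(r);print(np.array([cast(w,p,.069) for p in b]).round(4));print(cast(w,r[0],.066))
w=wrist();cv2.imwrite("pics/w2.png",cv2.resize(w["image"][0:250,110:410],None,fx=2.4,fy=2.4,interpolation=cv2.INTER_CUBIC))
pickle.dump(w,open("w2.pkl","wb"))
E
```

```text
time_s: 1.92
position: [0.6103, -0.151, 0.2224]
tcp_rot: [[-0.97, 0.242, 0.0], [0.242, 0.97, 0.0], [-0.0, 0.0, -1.0]]
force: [1.1, -0.2, -0.0]
opening: 1.0
grasp_force: 0.0
((232.00001525878906, 217.99998474121094), (14.142134666442871, 32.526912689208984), 45.0)
[[0.5261 0.1613 0.069 ]
 [0.5109 0.1995 0.069 ]
 [0.5273 0.2051 0.069 ]
 [0.543  0.1668 0.069 ]]
[0.52762485 0.18267012 0.066     ]
```

View pics/w2.png

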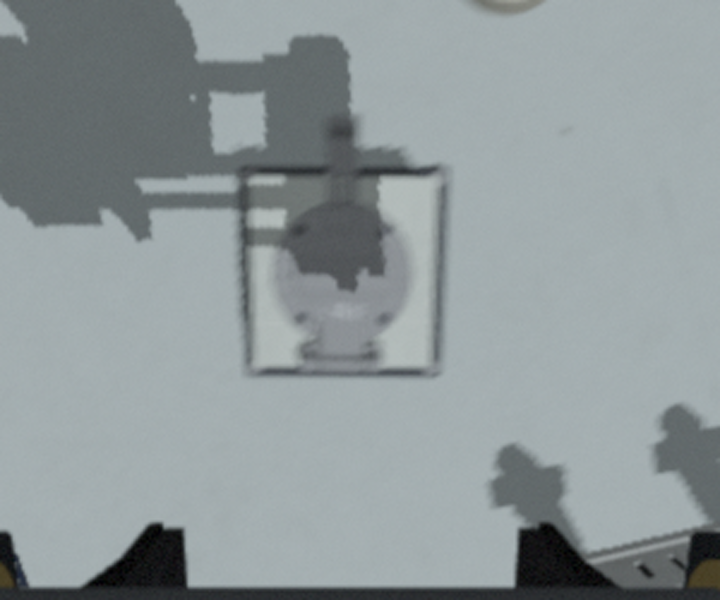

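The close view shows the cell at crop px (345,270): housing edges at x 245–440 and y 172–372, hinge at (340,352), strap end with tab at (342,125). The wrist's shadow lies over it.

```bash
python3 - <<'E'
from h import *
w=wrist();w2=w
f=lambda u,v,z:cast(w,(110+u/2.4,v/2.4),z)
P=[f(u,v,.05) for u,v in((247,172),(443,172),(440,372),(250,372))]
print(np.round(P,4),np.mean(P,0));
for i in range(4):print(np.linalg.norm(P[i]-P[i-1]))
h=f(340,352,.0565);t=f(342,122,.0785);p=f(343,263,.055)
print("hinge",h,"tab",t,"pad",p,np.degrees(np.arctan2(*(h-t)[1::-1])),np.degrees(np.arctan2(*(P[3]-P[0]+P[2]-P[1])[1::-1])),np.linalg.norm((h-t)[:2]))
print(w["state"]["position"],np.abs(w["state"]["qvel"]).max())
t=cams.capture("top")
cv2.imwrite("pics/w2b.png",w["image"])
E
```

```text
[[ 0.4852 -0.1781  0.05  ]
 [ 0.5078 -0.0894  0.05  ]
 [ 0.5988 -0.1104  0.05  ]
 [ 0.5753 -0.2034  0.05  ]] [ 0.54175384 -0.14531099  0.05      ]
0.09356190280858798
0.09151074941222122
0.09337520419315637
0.09586928106243595
hinge [ 0.57605794 -0.15647564  0.0565    ] tab [ 0.48135008 -0.13070465  0.0785    ] pad [ 0.53582786 -0.14466002  0.055     ] -15.222209735712244 -14.346055404488714 0.09815152269781453
[ 0.61284591 -0.15977438  0.222586  ] 8.735140923603144
```

```bash
python3 - <<'E'
from h import *
import pickle
w=wrist();w=wrist();pickle.dump(w,open("w3.pkl","wb"));print(w["state"]["position"],np.abs(w["state"]["qvel"]).max())
cv2.imwrite("pics/w3.png",cv2.resize(w["image"][20:180,170:330],None,fx=3.75,fy=3.75,interpolation=cv2.INTER_CUBIC))
E
```

```text
[ 0.6094193  -0.15011962  0.22192802] 2.378159657762063
```

View pics/w3.png

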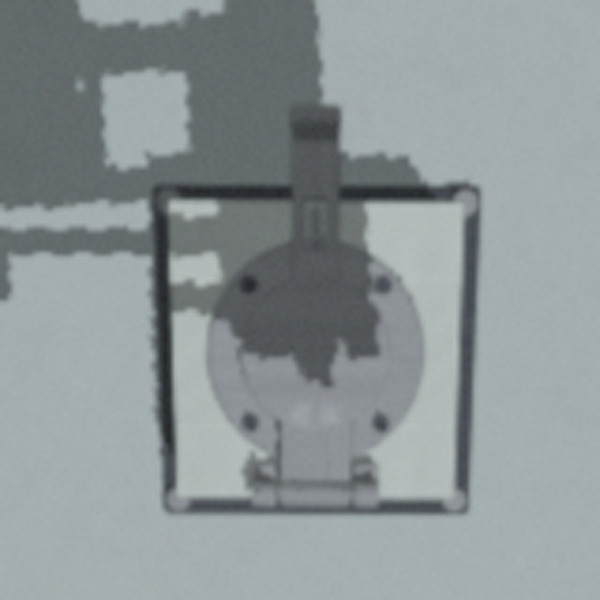

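The sharp view shows the port ring's centre at crop (316,353) with bolts at (249,285), (383,285), (380,422) and (250,422). The hinge barrel is at (315,490) and the tab top at (316,115).

```bash
cat > m.py <<'E'
from h import *
import pickle
w=pickle.load(open("w3.pkl","rb"))
f=lambda u,v,z:cast(w,(170+u/3.75,20+v/3.75),z)
B=[f(u,v,.05) for u,v in((249,285),(383,285),(380,422),(250,422))]
port=np.mean(B,0);ax=B[3]-B[0]+B[2]-B[1]
W=[f(u,v,.05) for u,v in((168,200),(465,200),(455,500),(177,500))]
print("port",port.round(4),"ringc",f(316,352,.05).round(4),"white",np.mean(W,0).round(4))
axw=W[3]-W[0]+W[2]-W[1];t=f(316,122,.0785);h=f(315,490,.0565)
for a in(ax,axw,h-t):print(np.degrees(np.arctan2(a[1],a[0])))
print("tab",t,"hinge",h,np.linalg.norm((port-t)[:2]),np.linalg.norm((port-h)[:2]))
E
python3 m.py; python3 - <<'E'
from h import *
s=readout.read_state();print(s["position"],s["joint_positions"],np.abs(s["qvel"]).max(),s["time_s"])
E
```

```text
port [ 0.537  -0.1336  0.05  ] ringc [ 0.5363 -0.1332  0.05  ] white [ 0.5373 -0.1334  0.05  ]
-14.73254466582893
-14.386664520582041
-14.532528660222898
tab [ 0.47896806 -0.11846639  0.0785    ] hinge [ 0.57685672 -0.14384142  0.0565    ] 0.06000872743166089 0.041115408844966506
[ 0.60904848 -0.14879744  0.22197567] [-2.39417815e+01  3.04561491e+01  8.17415288e+01  3.28352470e-02
  6.79108831e+01 -9.98492168e+01] 1.7055146043610412 2.1667
```

```bash
python3 -m inch '[[-3.4,0.8,-2,-0.5,4],[-6.8,1.6,-4.5,-0.5,4],[-10.2,2.4,-7,-0.5,4],[-12.5,2.9,-9.5,-0.5,4],[-13.3,3.1,-11,-0.5,4],[-13.3,3.1,-11,-0.5,4],[-13.3,3.1,-13,-0.5,4],[-13.3,3.1,-15,-0.5,4],[-13.3,3.1,-16.8,-0.5,4],[-13.3,3.1,-16.8,-0.5,4]]'
python3 -m inch '[[0,0,0,0,4],[0,0,0,0,1],[0,0,0,0,0],[0,0,0,0,0],[0,0,0,0,0],[0,0,0,0,0],[0,0,0,0,0],[0,0,0,0,0]]'
```

```text
time_s: 3.0
position: [0.477, -0.1172, 0.0532]
tcp_rot: [[-0.968, 0.25, -0.002], [0.25, 0.968, 0.001], [0.002, 0.001, -1.0]]
force: [-0.0, 0.2, -0.3]
opening: 0.472
grasp_force: 0.0
time_s: 3.67
position: [0.4769, -0.1188, 0.055]
tcp_rot: [[-0.968, 0.251, 0.001], [0.251, 0.968, -0.001], [-0.001, -0.001, -1.0]]
force: [-2.0, -1.6, 4.6]
opening: 0.152
grasp_force: 30.0
```

```bash
python3 -c "
import numpy as np
for d in list(range(8,145,8))+[146]:
  t=np.radians(d);x=-10.4*np.cos(t)+1.7*np.sin(t)+10.4;z=1.7*np.cos(t)+10.4*np.sin(t)-1.7
  print(d,[round(.968*x,1),round(-.25*x,1),round(z,1)])"
```

```text
8 [np.float64(0.3), np.float64(-0.1), np.float64(1.4)]
16 [np.float64(0.8), np.float64(-0.2), np.float64(2.8)]
24 [np.float64(1.5), np.float64(-0.4), np.float64(4.1)]
32 [np.float64(2.4), np.float64(-0.6), np.float64(5.3)]
40 [np.float64(3.4), np.float64(-0.9), np.float64(6.3)]
48 [np.float64(4.6), np.float64(-1.2), np.float64(7.2)]
56 [np.float64(5.8), np.float64(-1.5), np.float64(7.9)]
64 [np.float64(7.1), np.float64(-1.8), np.float64(8.4)]
72 [np.float64(8.5), np.float64(-2.2), np.float64(8.7)]
80 [np.float64(9.9), np.float64(-2.6), np.float64(8.8)]
88 [np.float64(11.4), np.float64(-2.9), np.float64(8.8)]
96 [np.float64(12.8), np.float64(-3.3), np.float64(8.5)]
104 [np.float64(14.1), np.float64(-3.6), np.float64(8.0)]
112 [np.float64(15.4), np.float64(-4.0), np.float64(7.3)]
120 [np.float64(16.5), np.float64(-4.3), np.float64(6.5)]
128 [np.float64(17.6), np.float64(-4.5), np.float64(5.4)]
136 [np.float64(18.5), np.float64(-4.8), np.float64(4.3)]
144 [np.float64(19.2), np.float64(-5.0), np.float64(3.0)]
146 [np.float64(19.3), np.float64(-5.0), np.float64(2.7)]
```

```bash
python3 -m inch '[[0.3,-0.1,1.4,0,0],[0.8,-0.2,2.8,0,0],[1.5,-0.4,4.1,0,0],[2.4,-0.6,5.3,0,0],[3.4,-0.9,6.3,0,0],[4.6,-1.2,7.2,0,0],[4.6,-1.2,7.2,0,0]]'
python3 - <<'E'
from h import *
s=readout.read_state();print(s["force"],s["opening"])
E
```

```text
time_s: 4.25
position: [0.5211, -0.1301, 0.1279]
tcp_rot: [[-0.968, 0.25, -0.006], [0.25, 0.968, 0.001], [0.006, -0.0, -1.0]]
force: [-7.7, -0.1, 5.7]
opening: 0.155
grasp_force: 30.0
[-7.73855269 -0.1171508   5.73125024] 0.1546551023617199
```

```bash
python3 -m inch '[[1.2,-0.3,0.7,0,0],[2.5,-0.6,1.2,0,0],[3.9,-1.0,1.5,0,0],[5.3,-1.4,1.6,0,0],[6.8,-1.7,1.6,0,0],[8.2,-2.1,1.3,0,0],[9.5,-2.4,0.8,0,0],[10.8,-2.8,0.1,0,0],[11.9,-3.1,-0.7,0,0],[13,-3.3,-1.8,0,0]]'
python3 -m inch '[[0.9,-0.3,-1.1,0,0],[1.5,-0.4,-2.2,0,0],[1.5,-0.4,-2.2,0,0],[1.5,-0.4,-2.2,0,4],[1.5,-0.4,-2.2,0,4],[1.5,-0.4,-2.2,0,4],[1.5,-0.4,-2.2,0,4],[1.5,-0.4,0,0,4],[1.5,-0.4,3.5,0,4],[1.5,-0.4,7,0,4]]'
```

```text
time_s: 5.08
position: [0.6549, -0.1646, 0.1099]
tcp_rot: [[-0.968, 0.251, 0.004], [0.251, 0.968, -0.002], [-0.005, -0.001, -1.0]]
force: [0.6, -4.3, 3.9]
opening: 0.151
grasp_force: 30.0
time_s: 5.92
position: [0.6656, -0.1662, 0.1773]
tcp_rot: [[-0.968, 0.251, -0.006], [0.251, 0.968, 0.003], [0.006, 0.001, -1.0]]
force: [0.8, -0.6, -0.1]
opening: 0.45
grasp_force: 0.0
```

```bash
python3 -m inch '[[0,0,2,0,4],[-2,0.5,4.4,0,4],[-4,1,4.4,0,6],[-5,1.3,4.4,0,8],[-5.8,1.5,4.4,0,8.7],[-5.8,1.5,4.4,0,8.7],[-5.8,1.5,4.4,0,8.7],[-5.8,1.5,4.4,0,8.7],[-5.8,1.5,4.4,0,8.7],[-5.8,1.5,4.4,0,8.7]]'
python3 - <<'E'
from h import *
import pickle
for i in range(6): w=wrist()
pickle.dump(w,open("w4.pkl","wb"));print(w["state"]["position"],np.abs(w["state"]["qvel"]).max())
cv2.imwrite("pics/w4.png",cv2.resize(w["image"][20:240,150:350],None,fx=2.7,fy=2.7,interpolation=cv2.INTER_CUBIC))
E
```

```text
time_s: 6.75
position: [0.6103, -0.1525, 0.2221]
tcp_rot: [[-0.968, 0.251, -0.0], [0.251, 0.968, 0.0], [0.0, 0.0, -1.0]]
force: [-0.4, 0.2, 0.3]
opening: 0.96
grasp_force: 0.0
[ 0.60983846 -0.15229813  0.22234681] 0.18370090292465577
```

View pics/w4.png

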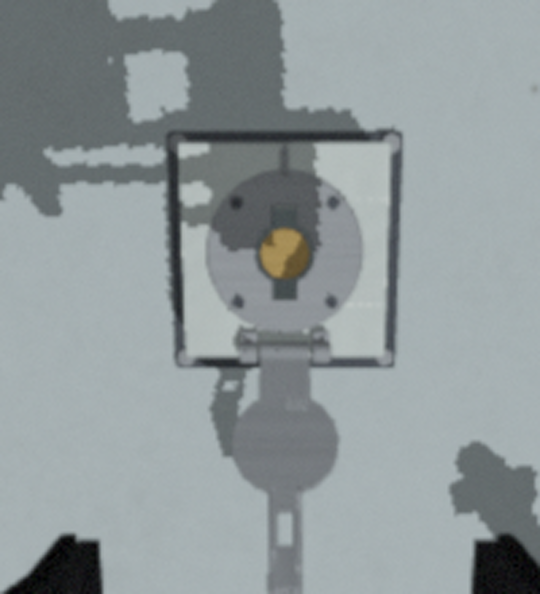

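The hasp lies open behind the cell and the brass seat shows in the port at crop (285,252). The slots run up and down from (285,206) to (285,299), with bolts at (236,203), (333,202), (332,301) and (237,301).

```bash
python3 - <<'E'
from h import *
import pickle
w=pickle.load(open("w4.pkl","rb"))
f=lambda u,v,z:cast(w,(150+u/2.7,20+v/2.7),z)
B=[f(u,v,.05) for u,v in((236,203),(333,202),(332,301),(237,301))]
S=[f(285,206,.05),f(285,299,.05)]
print(np.mean(B,0),np.mean(S,0))
for a in(B[3]-B[0]+B[2]-B[1],S[1]-S[0]):print(np.degrees(np.arctan2(a[1],a[0])))
# rough plug from w1 (arm was moving) and top view
t=cams.capture("top");i=t["image"];x0,y0=185,168
m=(i.max(2)[y0:193,x0:212]<60).astype(np.uint8);c=max(cv2.findContours(m,0,1)[0],key=cv2.contourArea)+[x0,y0]
r=cv2.minAreaRect(c);print(r,cast(t,r[0],.062))
E
```

```text
[ 0.5369501  -0.13377059  0.05      ] [ 0.53727069 -0.13362897  0.05      ]
-14.573934194507798
-14.56867798958498Traceback (most recent call last):
  File "<stdin>", line 11, in <module>
ValueError: max() iterable argument is empty
```

```bash
python3 -m inch '[[-0.5,3,0,-6,6],[-1,6.5,0,-12,5],[-1.5,10,0,-18,5],[-2,13.5,0,-24,5],[-2.5,17,0,-30,5],[-3,20,0,-36,5],[-3.7,23,0,-42,5],[-4.2,25.5,0,-48,5],[-4.7,27,0,-50,5],[-4.7,27,0,-50,5]]'
python3 - <<'E'
from h import *
import pickle
for i in range(12): w=wrist()
pickle.dump(w,open("w5.pkl","wb"));print(w["state"]["position"],np.abs(w["state"]["qvel"]).max(),w["state"]["time_s"])
print(proj(w,[.528,.183,.066]),proj(w,[.63,.214,.066]))
cv2.imwrite("pics/w5.png",cv2.resize(w["image"][60:220,170:370],None,fx=3,fy=3,interpolation=cv2.INTER_CUBIC))
E
```

```text
time_s: 7.93
position: [0.5612, 0.121, 0.2227]
tcp_rot: [[-0.433, 0.902, -0.001], [0.902, 0.433, 0.001], [0.002, -0.0, -1.0]]
force: [-0.4, -0.1, -0.4]
opening: 0.581
grasp_force: 0.0
[0.5628845  0.11711422 0.22251881] 0.32183125632495346 8.4833
[252.7672541  114.14370014] [346.52101338 128.66901517]
```

View pics/w5.png

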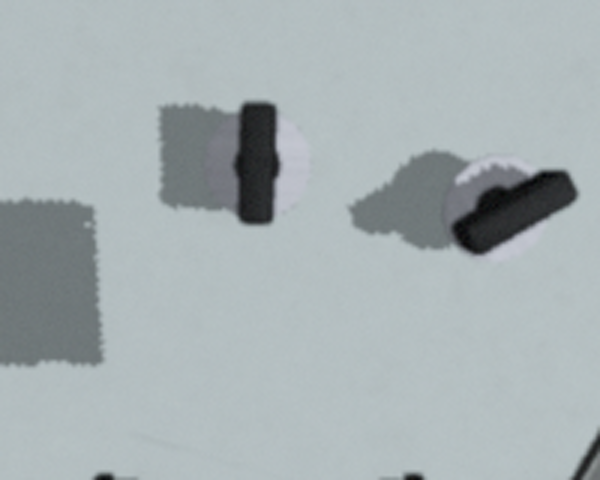

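The plug's bar shows at crop (257,163), almost in line with the tool's x, with its collar behind it. The look-alike is to the right at (515,212).

```bash
python3 - <<'E'
from h import *
import pickle
w=pickle.load(open("w5.pkl","rb"));x0,y0=235,88
m=(w["image"].max(2)[y0:142,x0:275]<70).astype(np.uint8);c=max(cv2.findContours(m,0,1)[0],key=cv2.contourArea)
ys,xs=np.nonzero(cv2.drawContours(m*0,[c],-1,1,-1));r=cv2.minAreaRect((c+[x0,y0]));print(r)
P=np.array([cast(w,(x+x0,y+y0),.069)[:2] for x,y in zip(xs,ys)]);ev,V=np.linalg.eigh(np.cov(P.T))
print(P.mean(0),np.degrees(np.arctan2(*V[::-1,1])),np.sqrt(12*ev))
b=cv2.boxPoints(r);print(np.array([cast(w,p,.069) for p in b]).round(4), cast(w,r[0],.069))
E
```

```text
((255.0, 114.0), (38.0, 14.0), 90.0)
[0.53029646 0.18426271] 113.9761324081399 [0.01301597 0.04014631]
[[0.5149 0.1988 0.069 ]
 [0.5286 0.2053 0.069 ]
 [0.546  0.169  0.069 ]
 [0.5319 0.1623 0.069 ]] [0.53019628 0.18418013 0.069     ]
```

```bash
python3 -m inch '[[-1.7,3.3,-2,-1,4],[-3.3,6.6,-5,-1,4],[-3.3,6.7,-8.5,-1,4],[-3.3,6.7,-11,-1,4],[-3.3,6.7,-12,-1,4],[-3.3,6.7,-12,-1,4],[-3.3,6.7,-14,-1,4],[-3.3,6.7,-16,-1,4],[-3.3,6.7,-18,-1,4],[-3.3,6.7,-18.2,-1,4]]'
python3 -m inch '[[0,0,0,0,4],[0,0,0,0,2],[0,0,0,0,1],[0,0,0,0,0],[0,0,0,0,0],[0,0,0,0,0],[0,0,0,0,0],[0,0,0,0,0]]'
```

```text
time_s: 9.37
position: [0.5297, 0.184, 0.0395]
tcp_rot: [[-0.413, 0.911, -0.002], [0.911, 0.413, -0.0], [0.0, -0.002, -1.0]]
force: [-0.3, -0.5, 0.1]
opening: 0.458
grasp_force: 0.0
time_s: 10.03
position: [0.5302, 0.1848, 0.0414]
tcp_rot: [[-0.414, 0.91, 0.001], [0.91, 0.414, 0.0], [-0.0, 0.001, -1.0]]
force: [-0.5, -0.0, 6.1]
opening: 0.16
grasp_force: 29.8
```

```bash
python3 -m inch '[[0,0,2,0,0],[0,0,5,0,0],[0,-2,8,5,0],[0,-5.5,10,11,0],[0,-9,10,17,0],[0.2,-13,10,23,0],[0.3,-17,10,29,0],[0.4,-21,10,35,0],[0.5,-25,10,41,0],[0.6,-29,10,47,0]]'
python3 -m inch '[[0.1,-1.8,0,3.9,0],[0.1,-2.8,-1,3.9,0],[0.1,-2.8,-2,3.9,0],[0.1,-2.8,-3,3.9,0],[0.1,-2.8,-3,3.9,0],[0.1,-2.8,-3,3.9,0],[0.1,-2.8,-3,3.9,0],[0.1,-2.8,-3,3.9,0]]'
python3 - <<'E'
from h import *
import pickle
for i in range(6): w=wrist()
s=w["state"];pickle.dump(w,open("w6.pkl","wb"));print(s["position"],np.degrees(np.arctan2(s["tcp_rot"][1][0],s["tcp_rot"][0][0])),np.abs(s["qvel"]).max(),s["time_s"],s["opening"],s["force"])
cv2.imwrite("pics/w6.png",cv2.resize(w["image"][60:260,156:356],None,fx=3,fy=3,interpolation=cv2.INTER_CUBIC))
for n in("scene","top"):
  c=cams.capture(n);pickle.dump(c,open(n+"6.pkl","wb"));u,v=proj(c,[.537,-.134,.07]).astype(int);print(n,u,v)
E
```

```text
time_s: 10.87
position: [0.5349, -0.1068, 0.1401]
tcp_rot: [[-0.95, 0.313, -0.001], [0.313, 0.95, 0.001], [0.001, 0.0, -1.0]]
force: [1.2, 0.7, -0.9]
opening: 0.158
grasp_force: 29.6
time_s: 11.53
position: [0.537, -0.1321, 0.1107]
tcp_rot: [[-0.968, 0.251, 0.0], [0.251, 0.968, -0.0], [-0.0, 0.0, -1.0]]
force: [-0.4, 0.1, -1.8]
opening: 0.162
grasp_force: 29.6
[ 0.53693821 -0.13314029  0.11096604] 165.3677023884566 0.2929433171113714 11.7833 0.15870120573545687 [ 0.28192155  0.23178603 -1.5208546 ]
scene 291 206
top 289 177
```

View pics/w6.png

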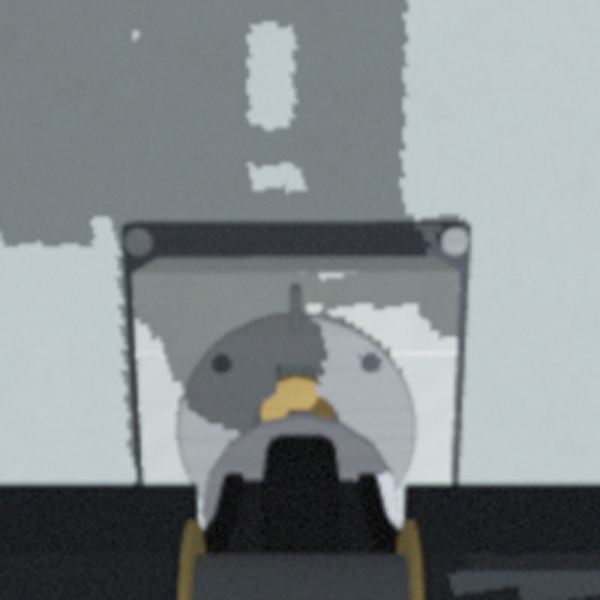

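The plug hangs above the port: bar end at crop (300,437), collar's front edge at (302,417), brass seat at (295,400). I'll check its offset along the tool's x.

```bash
python3 - <<'E'
from h import *
import pickle
w=pickle.load(open("w6.pkl","rb"));f=lambda u,v,z:cast(w,(156+u/3,60+v/3),z)
s=w["state"];R=np.array(s["tcp_rot"]);tl=lambda p:(R.T@(p-s["position"])*1000).round(1)
z=s["position"][2]
print("collar edge",tl(f(302,417,z-.0055)),tl(f(302,419,z-.0105)),"bar end",tl(f(300,437,z+.028)),"sides",tl(f(264,440,z+.028)),tl(f(336,440,z+.028)))
B=[f(222,363,.05),f(371,363,.05)];m=np.mean(B,0);print("bolts mid",m,np.linalg.norm(B[0]-B[1]))
d=(B[0]-B[1]);print(np.degrees(np.arctan2(d[1],d[0])))
a=R[:,0];b4=.0355/2*0; print("port by slot end",f(295,366,.05)-.02*a, "port by bolts",m-a*np.linalg.norm(d)/2)
E
```

```text
collar edge [21.1  0.7  5.5] [19.2  0.7 10.5] bar end [ 27.6   0.3 -28. ] sides [ 27.   -5.8 -28. ] [ 27.    6.4 -28. ]
bolts mid [ 0.51735714 -0.12871016  0.05      ] 0.041130141219459605
-104.63066724737821
port by slot end [ 0.53742606 -0.13437821  0.05001611] port by bolts [ 0.53725522 -0.1339052   0.05001656]
```

```bash
python3 -m inch '[[-0.07,-0.06,0,0,0],[-0.07,-0.06,-1,0,0],[-0.07,-0.06,-1.5,0,0],[-0.07,-0.06,-2,0,0],[-0.07,-0.06,-2.5,0,0],[-0.07,-0.06,-3,0,0],[-0.07,-0.06,-3,0,0],[-0.07,-0.06,-3,0,0]]'
python3 - <<'E'
from h import *
s=readout.read_state();print(s["force"],s["moment"])
E
```

```text
time_s: 12.6
position: [0.5357, -0.1338, 0.08]
tcp_rot: [[-0.967, 0.253, -0.001], [0.253, 0.967, 0.0], [0.001, 0.0, -1.0]]
force: [-0.8, -0.0, -1.2]
opening: 0.158
grasp_force: 29.6
[-0.84906897 -0.02511238 -1.20323195] [0.02666337 0.02424278 0.02152505]
```

Shaft is in the bore with no contact; continue to the lugs' depth and onto the spring.

```bash
python3 -m inch '[[0,0,-0.3,0,0],[0,0,-0.6,0,0],[0,0,-0.9,0,0],[0,0,-1.0,0,0],[0,0,-1.0,0,0]]'; python3 -m inch '[[0,0,-0.2,0,0],[0,0,-0.4,0,0],[0,0,-0.4,0,0],[0,0,-0.4,0,0]]'
```

```text
time_s: 13.02
position: [0.5359, -0.1338, 0.0705]
tcp_rot: [[-0.967, 0.253, -0.0], [0.253, 0.967, 0.0], [0.0, 0.0, -1.0]]
force: [-0.4, 1.0, -1.0]
opening: 0.159
grasp_force: 29.6
time_s: 13.35
position: [0.5361, -0.1339, 0.0669]
tcp_rot: [[-0.967, 0.253, 0.0], [0.253, 0.967, -0.0], [-0.0, -0.0, -1.0]]
force: [-1.2, 0.9, 4.2]
opening: 0.16
grasp_force: 29.7
```

```bash
python3 -m inch '[[0,0,-0.2,0,0],[0,0,-0.4,0,0],[0,0,-0.5,0,0],[0,0,-0.6,0,0],[0,0,-0.6,0,0],[0,0,-0.6,0,0]]'; python3 -m inch '[[0,0,-0.1,0,0],[0,0,-0.1,0,0],[0,0,-0.1,0,0]]'
```

```text
time_s: 13.85
position: [0.5363, -0.134, 0.0614]
tcp_rot: [[-0.967, 0.253, 0.001], [0.253, 0.967, -0.0], [-0.001, -0.0, -1.0]]
force: [-1.1, 0.8, 7.0]
opening: 0.161
grasp_force: 30.2
time_s: 14.1
position: [0.5363, -0.134, 0.0612]
tcp_rot: [[-0.968, 0.253, 0.001], [0.253, 0.968, -0.001], [-0.001, -0.0, -1.0]]
force: [-2.2, 1.4, 12.5]
opening: 0.161
grasp_force: 30.9
```

```bash
python3 -m inch '[[0,0,0,-3,0],[0,0,0,-8,0],[0,0,0,-13,0],[0,0,0,-18,0],[0,0,0,-23,0],[0,0,0,-28,0],[0,0,0,-33,0],[0,0,0,-38,0],[0,0,0,-43,0],[0,0,0,-45,0]]'; python3 - <<'E'
from h import *
s=readout.read_state();print(s["force"],s["moment"])
E
```

```text
time_s: 14.93
position: [0.5381, -0.135, 0.0612]
tcp_rot: [[-0.503, 0.865, 0.005], [0.865, 0.503, -0.003], [-0.005, 0.003, -1.0]]
force: [-0.5, -0.1, 10.6]
opening: 0.164
grasp_force: 30.7
[-0.48872286 -0.10286852 10.55277859] [-0.09168027  0.04946374  0.06166398]
```

```bash
python3 -m inch '[[0,0,0,-5,0],[0,0,0,-10,0],[0,0,0,-15,0],[0,0,0,-20,0],[0,0,0,-25,0],[0,0,0,-30,0],[0,0,0,-35,0],[0,0,0,-39,0],[0,0,0,-41,0],[0,0,0,-41,0]]'; python3 - <<'E'
from h import *
s=readout.read_state();print(s["moment"],np.degrees(np.arctan2(s["tcp_rot"][1][0],s["tcp_rot"][0][0])))
E
python3 -m inch '[[0,0,0,-1,0],[0,0,0,-2,0],[0,0,0,-3,0],[0,0,0,-4,0],[0,0,0,-5,0],[0,0,0,-5,0]]'; python3 - <<'E'
from h import *
s=readout.read_state();print(s["moment"],np.degrees(np.arctan2(s["tcp_rot"][1][0],s["tcp_rot"][0][0])))
E
```

```text
time_s: 15.77
position: [0.5381, -0.1349, 0.0612]
tcp_rot: [[0.185, 0.983, 0.005], [0.983, -0.185, -0.003], [-0.002, 0.005, -1.0]]
force: [0.3, 0.4, 9.4]
opening: 0.158
grasp_force: 30.7
[-0.07852507  0.06182705  0.1112203 ] 79.31431165815304
time_s: 16.27
position: [0.5372, -0.1345, 0.0612]
tcp_rot: [[0.269, 0.963, 0.003], [0.963, -0.269, -0.002], [-0.001, 0.003, -1.0]]
force: [-1.9, 1.0, 11.6]
opening: 0.164
grasp_force: 30.7
[0.01262988 0.2998686  0.19909842] 74.37218716415221
```

```bash
python3 -m inch '[[0,0,0,-1,0],[0,0,-0.05,-2,0],[0,0,-0.1,-3,0],[0,0,-0.1,-4,0],[0,0,-0.1,-4,0],[0,0,-0.1,-4,0]]'; python3 - <<'E'
from h import *
s=readout.read_state();print(s["moment"],np.degrees(np.arctan2(s["tcp_rot"][1][0],s["tcp_rot"][0][0])))
E
```

```text
time_s: 16.77
position: [0.5368, -0.1343, 0.0611]
tcp_rot: [[0.334, 0.942, 0.002], [0.942, -0.334, -0.002], [-0.001, 0.003, -1.0]]
force: [-2.4, 1.7, 18.3]
opening: 0.166
grasp_force: 31.2
[0.1866444  0.70030935 0.30044017] 70.47366656527878
```

```bash
python3 - <<'E'
from h import *
w=wrist();t=cams.capture("top")
A=cv2.resize(w["image"][100:260,176:336],None,fx=3,fy=3,interpolation=cv2.INTER_CUBIC)
B=cv2.resize(t["image"][140:220,250:300],None,fx=6,fy=6,interpolation=cv2.INTER_CUBIC)
m=np.zeros((480,780,3),np.uint8);m[:,:480]=A;m[:,480:]=B;cv2.imwrite("pics/fin.png",m)
s=readout.read_state();print(s["position"],s["force"],s["moment"],s["opening"],s["time_s"])
E
```

```text
[ 0.53683634 -0.13437851  0.06109145] [-2.70957103  0.78385391 18.32142559] [0.11404838 0.69170401 0.33838753] 0.16324120320537433 16.8667
```

View pics/fin.png

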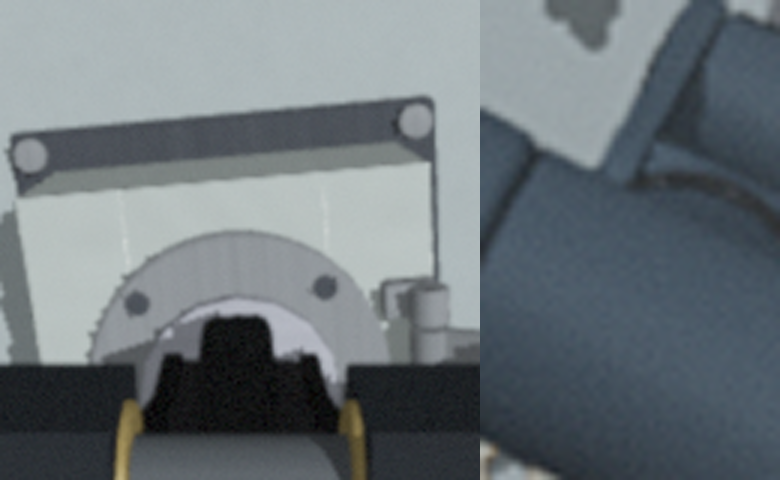

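The plug is home with its collar on the ring, and its bar is in line with the fingers, about 5° past square. I'll test for the stop with a little more turn.

```bash
python3 -m inch '[[0,0,0,-1,0],[0,0,0,-2,0],[0,0,0,-3,0],[0,0,0,-4,0],[0,0,0,-4,0],[0,0,0,-4,0]]'; python3 - <<'E'
from h import *
s=readout.read_state();print(s["moment"],np.degrees(np.arctan2(s["tcp_rot"][1][0],s["tcp_rot"][0][0])))
w=wrist();w=wrist();s=w["state"];print(s["moment"],s["force"],s["opening"])
I=w["image"];g=cv2.cvtColor(I,6)
cv2.imwrite("pics/fin2.png",cv2.resize(I[170:260,200:310],None,fx=5,fy=5,interpolation=cv2.INTER_CUBIC))
E
```

```text
time_s: 17.37
position: [0.5368, -0.1345, 0.0611]
tcp_rot: [[0.398, 0.918, 0.002], [0.918, -0.397, -0.003], [-0.001, 0.003, -1.0]]
force: [-4.4, 0.3, 18.3]
opening: 0.172
grasp_force: 32.2
[0.05322721 0.66452018 0.65938748] 66.57779021018304
[0.09157181 0.73759496 0.6358345 ] [-3.5705114   1.81745852 18.55952028] 0.17117176355532207
```

View pics/fin2.png

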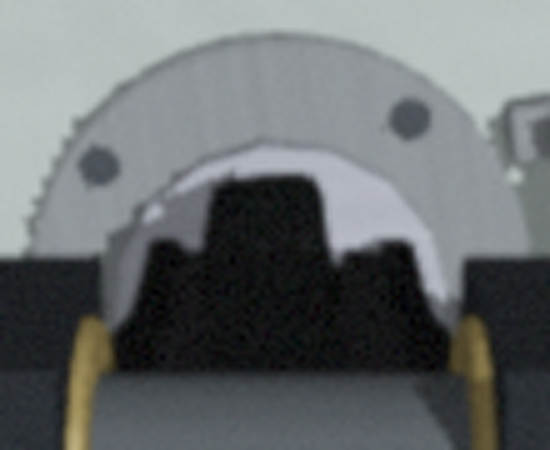

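The bar now lags the fingers slightly and the turning moment has doubled to 0.64 N m, with the opening growing. So the plug is at its stop, pressed by about 18 N with the collar on the ring.

```bash
python3 -m inch '[[0,0,0,0,0],[0,0,0,0,0],[0,0,0,0,0],[0,0,0,0,0],[0,0,0,0,0],[0,0,0,0,0]]'; python3 -c "
from rig import bot;print(bot.hand_in())"
```

```text
time_s: 17.97
position: [0.5368, -0.1345, 0.0611]
tcp_rot: [[0.398, 0.918, 0.002], [0.918, -0.398, -0.002], [-0.001, 0.003, -1.0]]
force: [-3.2, 0.6, 17.9]
opening: 0.173
grasp_force: 32.2
the job is handed in; nothing more can be done
None
```

The job is handed in at 18 s: the hasp is swung over to the back, and the plug is in the port and turned clockwise to its stop, still gripped with its collar pressed on the ring; the hand-in gave no verdict.

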